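# Square a framed picture on the measuring board and close the jaw on it

## Task

The small framed picture has to be measured for its packing box: with the fingertips, gently push it along the grey measuring board until it lies square in the corner, flush against both the back rail and the end stop, while the blue sliding jaw still stands clear of it. Only then gently push the jaw along until it lies against the picture's frame, with the picture still home in the corner, and leave both so. Never lift or tip the picture, and leave the dog, the bell, the red case and the jar where they stand.

Things in the scene. Friction and masses are not known exactly. Their poses are not given: they have to be found in the camera images.
- board: Measuring board, fixed: grey base 280 (x) x 500 (y) x 12 mm thick. Origin: centre of its underside, at table height; x points to the back rail (away from robot, yaw up to 0.3 rad), y to the end stop (left). 35 mm high on the base: aluminium back rail with scale along the far edge, face at x = +95 mm, 30 mm thick; aluminium end stop, face at y = +190 mm, 20 mm thick, from rail to x = -90 mm.
- corner (a point): The inner corner of the measuring board, where back-rail face, end-stop face and the base's top surface meet: board x = +95 mm, y = +190 mm, 12 mm above the table.
- picture: Framed picture lying loose, face up, on the base: dark frame, gilt inner edge, 130 (its x) x 160 (its y) x 26 mm high, 0.3 to 0.65 kg, slides at about 2 to 8 N; card inside 6 mm below the frame's top. Origin: centre of its underside (12 mm above the table). At the start its axes are within 0.3 rad of the board's; home in the corner they match the board's, with the origin at board x = +30, y = +110 mm.
- carriage (a joint): Travel of the jaw along the back rail (m): 0 is fully open (jaw face at board y = -170 mm), growing as it moves to board +y; face at board y = -170 mm + travel. 0.200 when it touches the picture at home. About 1.5 N of friction plus 6 N per m/s of drag, no spring: it stays where it is left.
- jaw_face (a point): On the working (+y) face of the blue jaw, at board x = 0, 30 mm above the table. The jaw is a straight bar 16 mm thick (from this face to board -y), from board x = -85 mm to the rail, 13 to 47 mm above the table; push its back (-y) face. Its black carriage on the rail (board x over 87 mm) reaches 60 mm behind the face, 70 mm high with its screw. At the start 60 mm or more from the picture.
- dog: Bystander: bronze dog on a marble base 40 x 72 mm, 76 mm high, origin under its centre.
- bell: Bystander: brass hand bell 54 mm across, 75 mm high, origin under its centre.
- case: Bystander: closed red medal case 55 x 72 x 26 mm, origin under its centre.
- jar: Bystander: white and blue lidded porcelain jar 60 mm across, 69 mm high, origin under its centre. The four bystanders stand on the table just outside the board, one to its left, one to its right and two on the robot's side; which is where varies.
Mind the look-alikes: they are no part of the job. There is more than one size of the picture; the one meant has the size given above.

How it is judged (in metres and radians):
On the way, in this order (a step that is already met when the one before it is completed fails the run):
1. the picture lies square in the corner, flush against rail and end stop, with the jaw still clear of it (x of picture in the frame of board between 0.027 and 0.033 m and y of picture in the frame of board between 0.107 and 0.113 m and angle between the x axis of picture and the x axis of board, either way round below 0.02 rad and value of joint carriage below 0.194 m), for 0.2 s.
2. the jaw lies against the picture (value of joint carriage above 0.197 m), for 0.2 s.
At the end, for the whole second after the job is handed in: The picture lies flat and at rest in the corner of the board, within 3 mm of both the back rail and the end stop and square to them within 0.02 rad, and the jaw is within 3 mm of its frame (travel over 197 mm) (x of picture in the frame of board between 0.027 and 0.033 m and y of picture in the frame of board between 0.107 and 0.113 m and angle between the x axis of picture and the x axis of board, either way round below 0.02 rad and value of joint carriage above 0.197 m and height (world z) of picture below 0.016 m and angle between picture's own z axis and vertical below 0.03 rad and linear speed of picture below 0.01 m/s); the robot touches nothing.
It fails at once if the picture is lifted (12 mm or more off the board) (height (world z) of picture above 0.024 m).
It fails at once if the picture is tipped by more than 0.12 rad (angle between picture's own z axis and vertical above 0.12 rad).
It fails at once if the picture is shoved hard (over 90 N, or faster than 0.3 m/s) (contact force between the fingers and picture above 90 N or linear speed of picture above 0.3 m/s).
It fails at once if the jaw is rammed against the picture with more than 90 N (contact force between carriage and picture above 90 N).
It fails at once if a bystander is moved by more than 20 mm (distance of any of dog, bell, case, jar from where it was at the start of the episode above 0.02 m).
It also fails if it takes over 58 s, if anything falls off the work surface, if the arm or the gripper's body presses on something with over 40 N, if the wrist force passes 120 N, or if a joint passes its speed limit or range.

## Robot

A 7-joint arm with a two-finger parallel gripper is mounted at the origin on the work surface. World frame = base frame: x ahead of the robot, y to its left, z up, the work surface at z = 0. Lengths are in m, angles in degrees, forces in N, time in s.
With the tool pointing down it reaches from about 0.35 to 0.775 m from the base axis. Payload 3.1 kg.
Tool frame: the origin (TCP) lies on the centre line of the jaws, within the pads' length; the fingertips stand 17 mm ahead of it and the grasp point (between the pads) lies 2 mm behind it (robot.tip_reach is the distance from the TCP to the fingertips, in m); z points along the fingers, y is the direction in which the jaws open and shut (so a half turn about z gives the same grasp; the last joint's range is limited). The gripper opens to 85 mm and grips with 20 to 120 N. Pads are 22 mm wide; open, the fingers measure 114 mm over their backs; the gripper's body (76 mm by 85 mm) begins 54 mm behind the grasp point. The pads swing forward as they close: fully open they stand 13 mm farther back than shut.
Start: joints at [63.272, 17.813, 0.802, 86.603, -0.252, 75.585, -1.558], TCP at [0.227, -0.501, 0.248] pointing down, gripper open.
Joint ranges: [-154.91, 154.91], [-16.99, 109.72], [-72.82, 74.43], [7.12, 147.25], [-82.49, 262.49], [11.32, 116.49], [-174.64, 174.64]. Speed limits (degrees/s): [159.86, 159.86, 180, 180, 180, 180, 180].

## Interface

Orientations are given as [roll, pitch, yaw] about the fixed x, y, z axes, in that order (R = Rz(yaw) Ry(pitch) Rx(roll)).
In Python, from station import robot, fingers, vision, workorder, recognise gives the robot as it stands. Calls block until the motion is done:
- robot.move_to(position, orientation): joint-space move of the TCP to a pose.
- robot.line_to(position, orientation=None, velocity=0.15, f_stop=None): straight line of the TCP; orientation=None keeps the orientation; velocity is the mean speed in m/s. With f_stop (N) it stops when the force on the tool has changed by that much, and returns True; else False.
- robot.move_j(angles): joint-space move.
- fingers.gripper_to(opening, force=None): opening from 0.0 (shut) to 1.0 (fully open); force is the grip in N (None keeps the last); returns when the fingers have stopped.
- robot.pause(seconds).
- robot.inverse_kinematics(position, orientation): joint angles nearest the present ones, or None.
- vision.grab_frame(name): name is "scene" or "top" or "wrist"; returns the picture (384x512x3 uint8, red, green, blue); there is no depth.
- vision.calibration(name): a dict with "mtx" (3x3 intrinsics, pixels), "extrinsics" (4x4, takes a point from world to camera coordinates); the wrist camera has in their place "T_tool_cam" (4x4, takes a point from camera to tool coordinates, whose origin is the TCP and whose axes are the flange's). Camera axes: x right, y up, looking along -z (the intrinsics and any distortion apply to the point x, -y, -z); pixel columns grow to the right and rows downward; lengths in m; the calibration is good to about 2 mm. A picture is of the moment at which its call begins: read the wrist's pose just before it. calibration takes no time and is no camera call.
A pose or a line that the arm cannot do raises robot.PlanningError and nothing moves.
- workorder.close_job(): hands the job in, once; it reports no verdict.
Trained networks look in the newest picture that a camera, given by its name, has taken for a name from the list of things; names that differ only in an ending like _2 or _b are one class to them, and where a whole thing is asked for, a point or a joint stands for the part that bears it (a point fixed in the world has none). Each returns a list of dicts, best first, with "p" (0 to 1); they miss things now and then, are a little off and sometimes report something else, mostly with a low value. They report only what shows in the picture. A call takes as long as a camera call. They do not tell look-alikes from the thing itself.
- recognise(label, camera): "rect" ([centre column, centre row, width, height] in pixels, round what is visible of it).
Readings, each from a call of its own:
- robot.current_time_s(): time.
- robot.current_joint_positions(): joint angles.
- robot.current_dq(): joint speeds.
- robot.current_joint_torque(): joint torques, N m.
- robot.current_tool_pos(): TCP position.
- robot.current_eef_rot(): TCP orientation.
- robot.current_contact_force(): force on the tool from outside, world axes, zero at the start.
- robot.current_torque(): the same for the moment, N m.
- robot.current_finger_gap(): opening from 0.0 (shut) to 1.0 (fully open).
Only numpy, scipy, OpenCV 4.12 (cv2) and the standard library are available. Lean on these libraries where they do the work, as an engineer would, in place of code of your own. Each camera call takes 0.05 s, during which the arm holds its last target. There are 200 camera calls.

## Working session

There is one attempt and no reset: what is moved stays moved. The work goes in short steps, each a Python script; the robot and the scene stay as the last script left them, time stands still between calls to the robot, and variables do not carry over. Pictures are saved under pics/ and viewed, about 8 in all and at most 12, crops included, and the job is handed in when it is done.

```bash
ls; mkdir -p pics
python3 - <<'E'
from station import robot, fingers, vision, recognise
import cv2,numpy as np
for n in ("top","scene"):
    im=vision.grab_frame(n); cv2.imwrite(f"pics/{n}0.png",cv2.cvtColor(im,cv2.COLOR_RGB2BGR)); np.save(f"{n}0.npy",im)
    c=vision.calibration(n); print(n,c["mtx"].round(1).tolist(),c["extrinsics"].round(3).tolist(),[k for k in c])
    for l in ("board","picture","carriage","dog","bell","case","jar"):
        print(l,[(round(d["p"],2),[round(v) for v in d["rect"]]) for d in recognise(l,n)[:4]])
print(robot.current_time_s(),robot.current_eef_rot(),vision.calibration("wrist"))
E
```

```text
pics
top [[397.2, 0.0, 258.1], [0.0, 397.2, 197.1], [0.0, 0.0, 1.0]] [[0.027, -1.0, -0.007, 0.024], [0.988, 0.026, 0.152, -0.522], [-0.152, -0.011, 0.988, -1.093], [0.0, 0.0, 0.0, 1.0]] ['mtx', 'extrinsics']
board [(0.86, [256, 170, 189, 139])]
picture [(0.94, [142, 293, 98, 94]), (0.88, [227, 259, 41, 52]), (0.61, [236, 168, 64, 59])]
carriage [(0.94, [324, 176, 43, 71])]
dog [(0.6, [161, 128, 32, 27]), (0.17, [324, 178, 41, 74])]
bell [(0.68, [352, 207, 17, 19])]
case [(0.62, [278, 246, 25, 28]), (0.2, [183, 214, 20, 20])]
jar [(0.65, [183, 212, 21, 20])]
scene [[447.0, 0.0, 258.2], [0.0, 447.0, 202.5], [0.0, 0.0, 1.0]] [[0.312, 0.95, -0.012, -0.154], [-0.708, 0.241, 0.664, 0.309], [0.634, -0.199, 0.748, -1.6], [0.0, 0.0, 0.0, 1.0]] ['mtx', 'extrinsics']
board [(0.64, [296, 247, 203, 91])]
picture [(0.94, [281, 173, 31, 29]), (0.94, [339, 135, 77, 62]), (0.68, [311, 234, 66, 46])]
carriage [(0.66, [215, 249, 27, 72]), (0.53, [180, 238, 20, 23])]
dog [(0.81, [407, 245, 36, 21])]
bell [(0.74, [179, 236, 20, 22])]
case [(0.65, [240, 191, 22, 22])]
jar [(0.89, [340, 186, 20, 25])]
0.8 [1.79997062e+02 6.81325299e-04 2.43426318e+01] {'mtx': array([[317.46048099,   0.        , 252.50265161],
       [  0.        , 317.46048099, 193.5805816 ],
       [  0.        ,   0.        ,   1.        ]]), 'T_tool_cam': array([[-5.21898157e-05,  9.52604830e-01,  3.04210512e-01,
         7.83569052e-02],
       [ 9.99999930e-01,  1.62836482e-04, -3.38347964e-04,
         1.29843353e-04],
       [-3.71848475e-04,  3.04210473e-01, -9.52604771e-01,
        -1.24982020e-01],
       [ 0.00000000e+00,  0.00000000e+00,  0.00000000e+00,
         1.00000000e+00]])}
```

Run:
```python
import cv2
im=cv2.imread("pics/top0.png")[60:340,80:400]; cv2.imwrite("pics/top0c.png",cv2.resize(im,(686,600),interpolation=cv2.INTER_CUBIC))
```

```text
(no output)
```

View pics/top0c.png

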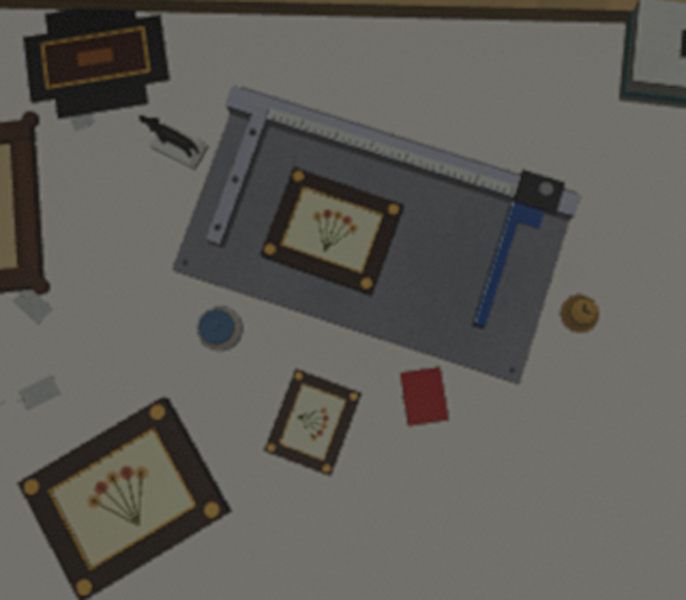

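The top view (crop scale 2.143) shows three candidates for the picture: the large one at full-frame pixel (142,293), lying off the board; the tiny one at (227,259), on the table; and the middle one at (236,168), on the grey base. I choose (236,168) because it lies on the base, and I'll check its size below. The jaw is at (324,176), the end stop is on the left and the rail is at the far side.

```bash
cat > h.py <<'E'
import numpy as np, cv2
from scipy.optimize import least_squares
from scipy.spatial.transform import Rotation as Ro
from station import robot, fingers, vision, recognise
F=np.diag([1.,-1,-1])
def ext(n, pose=None):
    c=vision.calibration(n)
    if n!="wrist": return c["mtx"],c["extrinsics"]
    T=np.eye(4); T[:3,:3]=Ro.from_euler("xyz",pose[1],degrees=True).as_matrix(); T[:3,3]=pose[0]
    return c["mtx"],np.linalg.inv(T@c["T_tool_cam"])
def proj(P,K,E):
    q=(np.atleast_2d(P)@E[:3,:3].T+E[:3,3])@F; q=q@K.T; return q[:,:2]/q[:,2:]
def unproj(uv,z,K,E):
    uv=np.atleast_2d(np.asarray(uv,float)); d=np.c_[uv,np.ones(len(uv))]@np.linalg.inv(K).T@F@E[:3,:3]
    C=-E[:3,:3].T@E[:3,3]; return C+d*((z-C[2])/d[:,2])[:,None]
def fit(uv,L,z,K,E):   # planar pose of local pts L(n,3) with z offset; returns x,y,yaw,rms
    def f(p):
        c,s=np.cos(p[2]),np.sin(p[2]); W=np.c_[c*L[:,0]-s*L[:,1]+p[0],s*L[:,0]+c*L[:,1]+p[1],L[:,2]]
        return (proj(W,K,E)-uv).ravel()
    W=unproj(uv,z,K,E).mean(0)
    r=least_squares(f,[W[0],W[1],-.28]); return r.x,r.fun.reshape(-1,2).round(1).tolist()
E
python3 - <<'E'
from h import *
K,E=ext("top"); S=lambda a:np.array(a)/2.143+[80,60]
pc=S([(293,168),(404,203),(373,294),(262,257)])  # far-left, far-right, near-right, near-left
W=unproj(pc,.038,K,E); print(W.round(3).tolist(),[np.linalg.norm(W[i]-W[i-1]).round(3) for i in range(4)])
print("pic",fit(pc,np.array([(.065,.08,.038),(.065,-.08,.038),(-.065,-.08,.038),(-.065,.08,.038)]),.038,K,E))
bc=S([(174,270),(519,383),(230,87),(580,193)])
bc=bc[:2]; print("board",fit(bc,np.array([(-.14,.25,.012),(-.14,-.25,.012)]),.012,K,E))
for n,p,z in(("jar",(183,212),.05),("bell",(352,207),.05),("case",(278,246),.02),("dog",(163,130),.03)): print(n,unproj(p,z,K,E).round(3))
E
```

```text
[[0.692, 0.164, 0.038], [0.647, 0.011, 0.038], [0.521, 0.05, 0.038], [0.567, 0.2, 0.038]] [np.float64(0.13), np.float64(0.159), np.float64(0.132), np.float64(0.158)]
pic (array([ 0.60666252,  0.10619151, -0.2924555 ]), [[-0.1, -0.0], [0.1, 0.3], [0.5, -0.2], [-0.5, -0.1]])
board (array([ 0.61435402,  0.04748794, -0.29117374]), [[-1.0, -0.4], [1.0, 0.3]])
jar [[0.472 0.248 0.05 ]]
bell [[ 0.498 -0.227  0.05 ]]
case [[ 0.385 -0.022  0.02 ]]
dog [[0.716 0.325 0.03 ]]
```

Run:
```python
from h import *
a=-.291; X=np.array([np.cos(a),np.sin(a),0]);Y=np.array([-np.sin(a),np.cos(a),0]);O=np.array([.6144,.0475,0])
b=np.degrees(a)
for nm,(x,y,z) in {"view":(-.024,-.055,.30),"ypush0":(-.024,-.055,.04),"ypush1":(-.024,.02,.04),"xpush0":(-.12,.11,.04),"xpush1":(-.045,.11,.04),"jaw0":(.03,-.215,.04),"jaw1":(.03,.01,.04)}.items():
    P=O+x*X+y*Y+[0,0,z]
    for dy in (-180,-90,0,90):
        j=robot.inverse_kinematics(P.tolist(),[180,0,b+dy]); print(nm,P.round(3),dy,None if j is None else np.round(j).tolist())
```

```text
view [0.576 0.002 0.3  ] -180 [25.0, 24.0, -40.0, 76.0, 15.0, 86.0, 59.0]
view [0.576 0.002 0.3  ] -90 [36.0, 31.0, -62.0, 75.0, 27.0, 89.0, 141.0]
view [0.576 0.002 0.3  ] 0 [16.0, 22.0, -25.0, 76.0, 9.0, 84.0, -116.0]
view [0.576 0.002 0.3  ] 90 [22.0, 23.0, -36.0, 76.0, 14.0, 85.0, -29.0]
ypush0 [0.576 0.002 0.04 ] -180 [27.0, 39.0, -43.0, 96.0, 31.0, 57.0, 47.0]
ypush0 [0.576 0.002 0.04 ] -90 [37.0, 49.0, -62.0, 95.0, 47.0, 66.0, 126.0]
ypush0 [0.576 0.002 0.04 ] 0 [11.0, 33.0, -18.0, 97.0, 12.0, 52.0, -118.0]
ypush0 [0.576 0.002 0.04 ] 90 [22.0, 37.0, -35.0, 96.0, 25.0, 55.0, -38.0]
ypush1 [0.597 0.074 0.04 ] -180 [22.0, 44.0, -47.0, 91.0, 35.0, 61.0, 38.0]
ypush1 [0.597 0.074 0.04 ] -90 [29.0, 51.0, -62.0, 91.0, 48.0, 68.0, 120.0]
ypush1 [0.597 0.074 0.04 ] 0 [8.0, 37.0, -24.0, 92.0, 17.0, 55.0, -129.0]
ypush1 [0.597 0.074 0.04 ] 90 [14.0, 39.0, -35.0, 92.0, 25.0, 57.0, -45.0]
xpush0 [0.531 0.187 0.04 ] -180 [11.0, 40.0, -47.0, 98.0, 34.0, 57.0, 25.0]
xpush0 [0.531 0.187 0.04 ] -90 [19.0, 47.0, -62.0, 98.0, 46.0, 64.0, 106.0]
xpush0 [0.531 0.187 0.04 ] 0 [2.0, 35.0, -32.0, 98.0
[... 294 characters left out ...]
0, 88.0, 20.0, 57.0, -139.0]
xpush1 [0.603 0.166 0.04 ] 90 [7.0, 43.0, -38.0, 87.0, 29.0, 60.0, -55.0]
jaw0 [ 0.581 -0.167  0.04 ] -180 [35.0, 39.0, -31.0, 91.0, 23.0, 57.0, 70.0]
jaw0 [ 0.581 -0.167  0.04 ] -90 [-24.0, 51.0, 64.0, 94.0, -49.0, 68.0, -145.0]
jaw0 [ 0.581 -0.167  0.04 ] 0 [19.0, 35.0, -7.0, 92.0, 5.0, 53.0, -96.0]
jaw0 [ 0.581 -0.167  0.04 ] 90 [30.0, 37.0, -23.0, 91.0, 17.0, 55.0, -15.0]
jaw1 [0.646 0.048 0.04 ] -180 [24.0, 50.0, -51.0, 83.0, 40.0, 67.0, 40.0]
jaw1 [0.646 0.048 0.04 ] -90 [28.0, 55.0, -62.0, 83.0, 50.0, 72.0, 125.0]
jaw1 [0.646 0.048 0.04 ] 0 [6.0, 41.0, -19.0, 84.0, 14.0, 58.0, -123.0]
jaw1 [0.646 0.048 0.04 ] 90 [17.0, 45.0, -37.0, 83.0, 29.0, 62.0, -43.0]
```

Run:
```python
from h import *
a=-.291; X=np.array([np.cos(a),np.sin(a),0]);Y=np.array([-np.sin(a),np.cos(a),0]);O=np.array([.6144,.0475,0])
P=O-.04*X+.01*Y+[0,0,.30]
robot.move_to(P.tolist(),[180,0,np.degrees(a)-180]); robot.pause(.3)
p=(robot.current_tool_pos(),robot.current_eef_rot()); im=vision.grab_frame("wrist")
import pickle; pickle.dump(p,open("v1.pkl","wb"))
g=cv2.cvtColor(im,cv2.COLOR_RGB2BGR); cv2.imwrite("pics/v1.png",g); cv2.imwrite("pics/v1b.png",np.clip(cv2.resize(g,(800,600),interpolation=cv2.INTER_CUBIC)*1.7,0,255).astype(np.uint8))
print(p,robot.current_time_s(),[(round(d["p"],2),[round(v) for v in d["rect"]]) for d in recognise("picture","wrist")])
```

```text
(array([0.57900649, 0.06813985, 0.29998034]), array([-1.79993931e+02,  2.04720159e-03,  1.63283333e+02])) 3.5417 [(0.62, [293, 170, 132, 110]), (0.62, [244, 4, 86, 4])]
```

View pics/v1b.png

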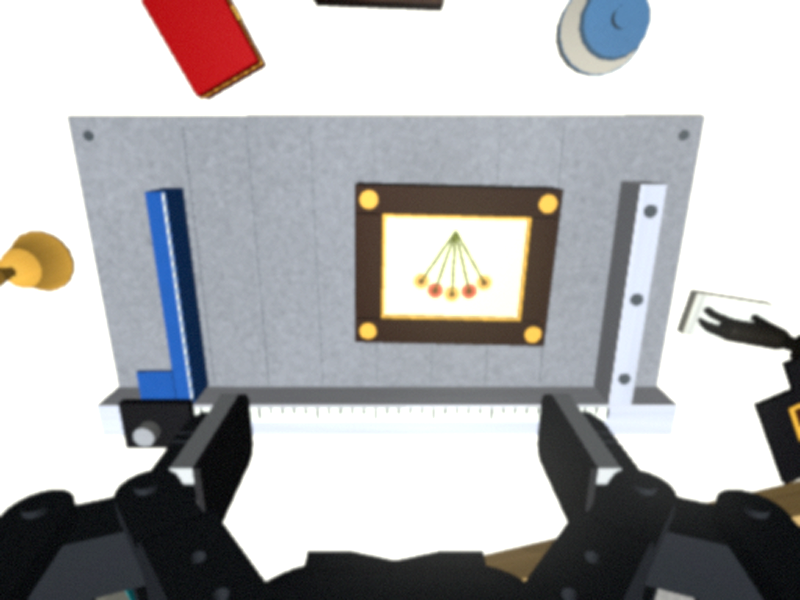

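Run:
```python
from h import *
import pickle
K,E=ext("wrist",pickle.load(open("v1.pkl","rb"))); s=1.5625
b=np.array([(70,117),(703,116),(598,388),(622,182),(640,184)])/s
print("board",fit(b,np.array([(-.14,-.25,.012),(-.14,.25,.012),(.095,.19,.012),(-.09,.19,.012),(-.09,.19,.047)]),.012,K,E))
q=np.array([(357,183),(562,188),(545,346),(356,341)])/s
print("pic",fit(q,np.array([(-.065,-.08,.038),(-.065,.08,.038),(.065,.08,.038),(.065,-.08,.038)]),.038,K,E))
print("jaw near inner top/ bottom",unproj([(182/s,188/s)],.047,K,E),unproj([(207/s,388/s)],.013,K,E),unproj([(148/s,190/s)],.047,K,E))
```

```text
board (array([ 0.61887401,  0.0509003 , -0.28705686]), [[-2.1, 1.1], [2.7, -0.3], [-2.3, -0.8], [-0.2, -0.2], [1.4, 0.8]])
pic (array([ 0.61044329,  0.10949119, -0.31491953]), [[-1.3, 0.1], [1.8, 0.1], [-0.1, -0.3], [-0.5, 0.4]])
jaw near inner top/ bottom [[ 0.489664   -0.07011173  0.047     ]] [[ 0.6612854  -0.13727018  0.013     ]] [[ 0.48371182 -0.09499043  0.047     ]]
```

The wrist view shows the chosen picture at (455,265), on the base beside the end stop at (635,290). The jaw is at (175,290), well clear of it. The measured size is 130 x 160 mm, so the choice holds. Next I push in y.

```bash
cat >> h.py <<'E'
a=-.288; X=np.array([np.cos(a),np.sin(a),0]);Y=np.array([-np.sin(a),np.cos(a),0]);O=np.array([.6175,.050,0])
W=lambda x,y,z:(O+x*X+y*Y+[0,0,z]).tolist()
def B():
    d=np.array(robot.current_tool_pos())-O; return np.array([d@X,d@Y,d[2]]).round(4)
def fb():
    f=np.array(robot.current_contact_force()); return np.array([f@X,f@Y,f[2]]).round(1)
def R(dy): return [180,0,np.degrees(a)+dy]
def touch(x,y):
    robot.line_to(W(x,y,.045),velocity=.12)
    hit=robot.line_to(W(x,y,.008),velocity=.025,f_stop=4); z=B()[2]
    robot.line_to(W(x,y,z+.006),velocity=.04); print("touch",hit,z,B(),fb()); return z+.006
E
python3 - <<'E'
from h import *
print(robot.tip_reach,robot.current_finger_gap())
robot.move_to(W(-.025,-.08,.12),R(90)); print(B(),robot.current_time_s())
z=touch(-.025,-.08)
hit=robot.line_to(W(-.025,.045,z),velocity=.035,f_stop=16); print(hit,B(),fb(),robot.current_time_s())
E
```

```text
0.017 1.000829083343995
[-0.0246 -0.0791  0.1207] 4.8167
touch True 0.016 [-0.0248 -0.0799  0.0222] [1.  0.4 0. ]
True [-0.0257  0.0178  0.0213] [-0.4 -0.2 -0.2] 9.5417
```

Run:
```python
from h import *
robot.line_to(W(-.025,.003,.022),velocity=.06); robot.line_to(W(-.025,.003,.11),velocity=.2)
robot.move_to(W(-.120,.105,.11),R(-180)); print(B(),robot.current_time_s())
robot.line_to(W(-.120,.105,.028),velocity=.08,f_stop=6); print(B(),fb())
hit=robot.line_to(W(-.025,.105,.028),velocity=.035,f_stop=16); print(hit,B(),fb(),robot.current_time_s())
robot.line_to(W(-.07,.105,.028),velocity=.06)
robot.line_to(W(-.09,.07,.28),velocity=.25); robot.pause(.2)
p=(robot.current_tool_pos(),robot.current_eef_rot()); im=vision.grab_frame("wrist")
import pickle; pickle.dump(p,open("v2.pkl","wb"))
g=cv2.cvtColor(im,cv2.COLOR_RGB2BGR); cv2.imwrite("pics/v2b.png",np.clip(cv2.resize(g,(800,600),interpolation=cv2.INTER_CUBIC)*1.7,0,255).astype(np.uint8)); print(robot.current_time_s())
```

```text
[-0.1199  0.1039  0.1089] 11.5417
[-0.1196  0.1055  0.0286] [-0.1  0.7  0.2]
True [-0.0966  0.1043  0.0272] [-0.2 -0.3 -0.2] 13.8917
15.925
```

View pics/v2b.png

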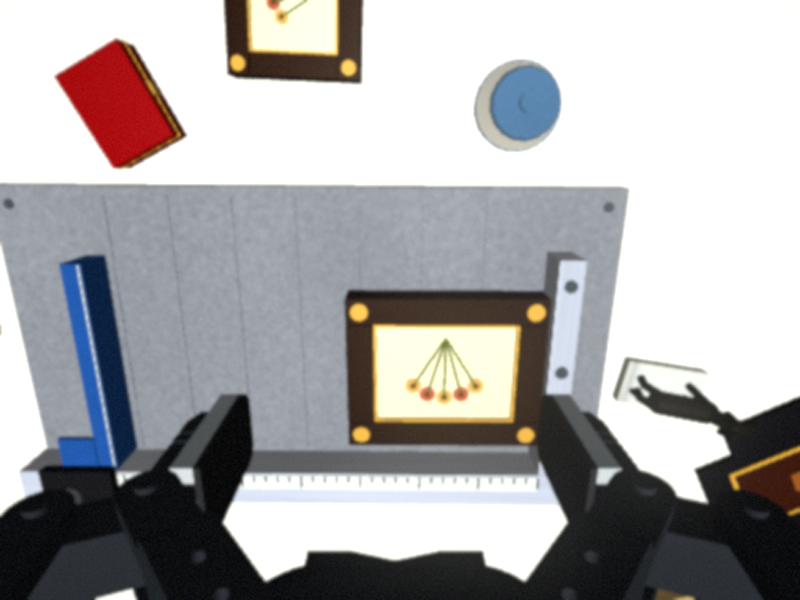

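The picture now touches the end stop, with its left edge at about (548,370). It still has about 24 mm to go to the rail, because the force stop tripped at first contact and my "retreat" then pushed it a little way. The bystanders and jaw haven't moved, so I continue the x push with a higher stop.

Run:
```python
from h import *
robot.line_to(W(-.095,.105,.10),velocity=.25)
robot.line_to(W(-.095,.105,.028),velocity=.08,f_stop=6); print(B(),fb())
for k in range(4):
    hit=robot.line_to(W(-.030,.105,.028),velocity=.03,f_stop=24); b=B(); print(hit,b,fb(),robot.current_time_s())
    if not hit or b[0]>-.055: break
b=B(); robot.line_to(W(b[0]-.03,.105,.028),velocity=.06)
robot.line_to(W(-.09,.07,.28),velocity=.25); robot.pause(.2)
p=(robot.current_tool_pos(),robot.current_eef_rot()); im=vision.grab_frame("wrist")
import pickle; pickle.dump(p,open("v3.pkl","wb"))
g=cv2.cvtColor(im,cv2.COLOR_RGB2BGR); cv2.imwrite("pics/v3.png",g); c=g[170:320,200:400]; cv2.imwrite("pics/v3c.png",np.clip(cv2.resize(c,(800,600),interpolation=cv2.INTER_CUBIC)*1.7,0,255).astype(np.uint8)); print(robot.current_time_s())
```

```text
[-0.0947  0.1055  0.0285] [-0.3  0.7  0.1]
True [-0.0482  0.1046  0.0271] [-0.2 -0.4  0.4] 19.5417
21.6
```

View pics/v3c.png

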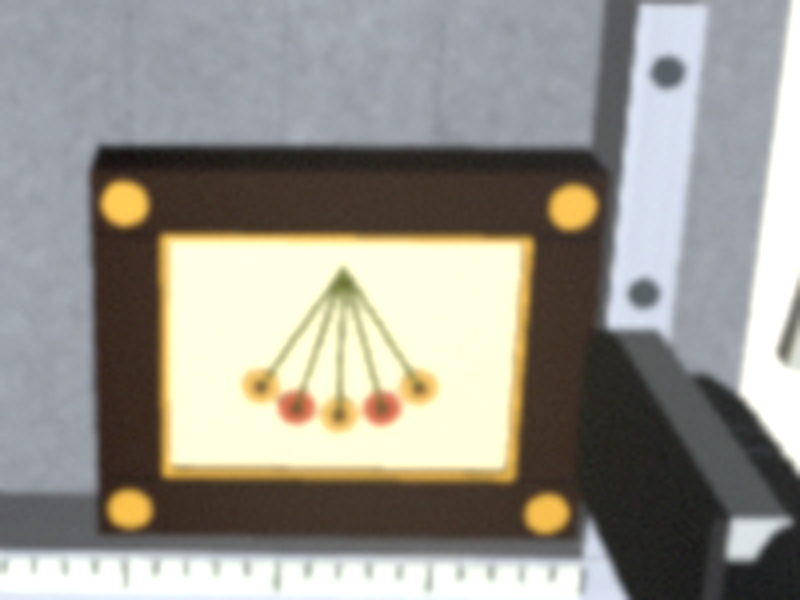

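Run:
```python
from h import *
import pickle
K,E=ext("wrist",pickle.load(open("v3.pkl","rb"))); g=cv2.cvtColor(cv2.imread("pics/v3.png"),cv2.COLOR_BGR2GRAY).astype(float)
G=cv2.GaussianBlur(g,(3,3),0)
print("col 260",g[284:318,260].astype(int).tolist()); print("row 235",g[235,336:375].astype(int).tolist()); print("col 300",g[200:232,300].astype(int).tolist())
def edge(v,sign):
    d=np.diff(v)*sign; i=int(np.clip(d.argmax(),1,len(d)-2)); y0,y1,y2=d[i-1:i+2]; return i+.5+.5*(y0-y2)/(y0-2*y1+y2)
def line(cols,r0,r1,sign,z):
    uv=np.array([(c,r0+edge(G[r0:r1,c],sign)) for c in cols]); w=unproj(uv,z,K,E)-O; b=np.c_[w@X,w@Y]
    k=np.polyfit(b[:,1],b[:,0],1); print("z",z,"slope",k[0].round(4),"x at y=.11",np.polyval(k,.11).round(4),"res",np.std(b[:,0]-np.polyval(k,b[:,1])).round(4))
line(range(230,335,5),296,306,1,.038)   # picture far top edge
line(range(230,335,5),303,314,1,.047)   # rail top front edge
line(range(120,220,5),296,312,1,.047)
line(range(120,220,5),285,301,-1,.012)  # rail face foot
line(range(230,335,5),220,236,1,.038)
```

```text
col 260 [158, 147, 121, 101, 95, 73, 46, 32, 30, 31, 32, 32, 31, 32, 31, 31, 32, 31, 33, 42, 54, 61, 63, 73, 96, 120, 130, 136, 140, 145, 153, 157, 156, 154]
row 235 [33, 33, 33, 32, 33, 31, 33, 32, 31, 31, 32, 32, 32, 35, 42, 52, 72, 103, 125, 132, 132, 132, 131, 131, 131, 131, 132, 131, 130, 132, 131, 130, 126, 113, 100, 93, 93, 93, 96]
col 300 [94, 94, 95, 96, 96, 88, 67, 40, 26, 23, 20, 22, 25, 30, 34, 33, 34, 34, 33, 34, 34, 34, 32, 35, 34, 35, 35, 38, 61, 97, 130, 153]
z 0.038 slope -0.0016 x at y=.11 0.0934 res 0.0004
z 0.047 slope 0.0039 x at y=.11 0.0937 res 0.0002
z 0.047 slope 0.0232 x at y=.11 0.0968 res 0.0043
z 0.012 slope 0.0341 x at y=.11 0.0987 res 0.0036
z 0.038 slope -0.0083 x at y=.11 -0.0144 res 0.0007
```

Run:
```python
from h import *
import pickle
K,E=ext("wrist",pickle.load(open("v3.pkl","rb"))); g=cv2.cvtColor(cv2.imread("pics/v3.png"),cv2.COLOR_BGR2GRAY).astype(float)
for r in (218,222,227,231,235,239,243,247):
    v=cv2.GaussianBlur(g,(1,5),0)[r,340:362]; 
    f=lambda t:340+np.interp(t,np.maximum.accumulate(v),np.arange(len(v)))
    c1,c2=f(43),f(92); y1=(unproj([(c1,r)],.038,K,E)-O)[0]@Y; y2=(unproj([(c2,r)],.047,K,E)-O)[0]@Y
    print(r,v[4:18].astype(int).tolist(),round(c1,1),round(c2,1),y1.round(4),y2.round(4))
```

```text
218 [113, 110, 104, 91, 68, 44, 35, 38, 46, 56, 84, 117, 132, 133] 340.0 340.0 0.1743 0.1718
222 [119, 120, 117, 110, 90, 59, 38, 40, 50, 60, 88, 120, 132, 132] 340.0 340.0 0.1748 0.1722
227 [66, 58, 48, 39, 33, 31, 36, 44, 55, 82, 115, 131, 133, 131] 340.0 353.3 0.1753 0.1887
231 [30, 31, 30, 31, 30, 32, 39, 48, 58, 87, 120, 132, 132, 131] 350.4 353.1 0.1886 0.189
235 [31, 31, 31, 31, 31, 34, 42, 52, 72, 103, 125, 132, 131, 131] 350.1 352.6 0.1887 0.1889
239 [31, 31, 31, 32, 32, 37, 46, 57, 86, 119, 132, 132, 129, 124] 349.6 352.2 0.1885 0.1888
243 [31, 31, 31, 31, 33, 40, 49, 64, 92, 121, 131, 127, 114, 86] 349.3 352.0 0.1886 0.189
247 [32, 31, 31, 31, 35, 43, 56, 83, 115, 130, 132, 131, 129, 123] 349.0 351.3 0.1887 0.1887
```

The picture is home: its edges are within about 0.3 mm of both the rail and the end-stop face. Now the jaw.

Run:
```python
from h import *
robot.move_to(W(.03,-.213,.13),R(90)); fingers.gripper_to(0.0,20); print(B(),robot.current_time_s())
print(robot.line_to(W(.03,-.213,.046),velocity=.08,f_stop=6),B(),fb())
def push(y,v,f,ymin):
    for k in range(4):
        hit=robot.line_to(W(.03,y,.046),velocity=v,f_stop=f); b=B(); print(hit,b,fb(),robot.current_time_s())
        if not hit or b[1]>ymin: break
push(-.15,.03,12,-.155); push(-.02,.06,12,-.025); push(.014,.02,12,-.004)
```

```text
[ 0.03   -0.2131  0.13  ] 23.6583
False [ 0.0306 -0.2129  0.0467] [0.5 0.6 0.2]
False [ 0.0301 -0.15    0.046 ] [ 0.4 -1.7 -0.6] 27.1083
False [ 0.0296 -0.0199  0.0458] [ 0.5 -0.4  1. ] 29.425
True [0.0293 0.0015 0.0453] [ 0.7 -0.  -0.3] 30.65
```

Run:
```python
from h import *
robot.line_to(W(.03,-.02,.046),velocity=.05); robot.line_to(W(.0,-.02,.18),velocity=.2)
fingers.gripper_to(1.0); robot.move_to(W(-.12,.06,.28),R(-180)); robot.pause(.3)
p=(robot.current_tool_pos(),robot.current_eef_rot()); im=vision.grab_frame("wrist")
import pickle; pickle.dump(p,open("v4.pkl","wb"))
g=cv2.cvtColor(im,cv2.COLOR_RGB2BGR); cv2.imwrite("pics/v4.png",g); c=g[180:360,170:410]; cv2.imwrite("pics/v4c.png",np.clip(cv2.resize(c,(800,600),interpolation=cv2.INTER_CUBIC)*1.7,0,255).astype(np.uint8)); print(robot.current_time_s(),fb())
```

```text
34.3333 [-0.1  1.2  0.9]
```

View pics/v4c.png

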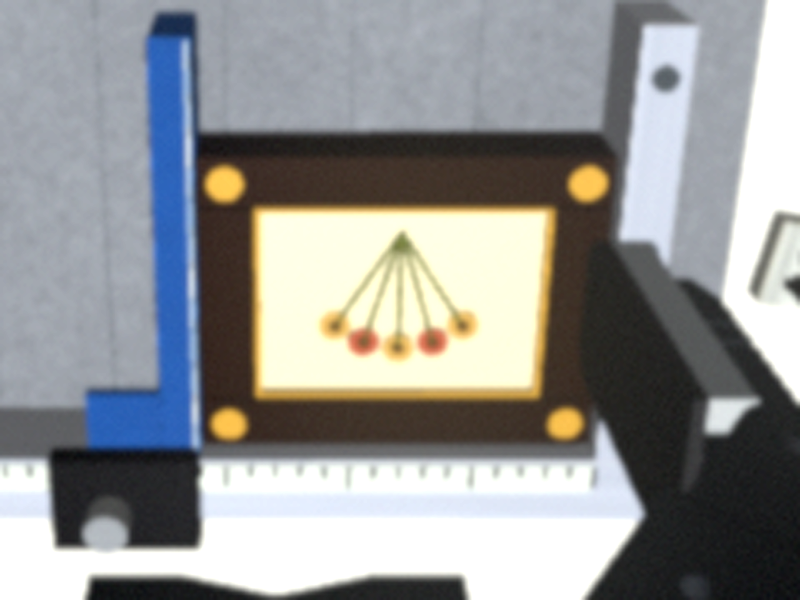

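The jaw lies against the frame's left edge at (200,290) with no base showing between them. The picture still touches the rail (row ~445) and the end stop (~615,190). The robot is clear of everything, so I hand in.

Run:
```python
from h import *
from station import workorder
workorder.close_job(); print(robot.current_time_s())
```

```text
the job is handed in; nothing more can be done
the job is handed in; nothing more can be done
```

I pushed the 130 x 160 mm picture against the end stop, then against the back rail. Only after that did I push the jaw along until it touched the frame, then backed off and handed in at about 35 s of the 58 s. No verdict was reported.

- **Corner, before the jaw moved:** the picture's edges measured within about 0.3 mm of both the rail and the end-stop face. Its slope against the rail was about 0.005 rad.
- **Jaw:** it stopped against the frame with the tool within 0.3 mm of the place I had worked out for contact. The last wrist image shows no gap between jaw and frame, and the picture still in the corner. I didn't repeat the numerical measurement after the jaw push.
- **Slip:** the first push toward the rail stopped early, at first contact. My next move, meant as a retreat, then pushed the picture about 26 mm further at 0.06 m/s. It did no harm, and a second push finished the job.
- **Measurement disagreements:** the two board-position estimates, from the top and wrist cameras, differed by about 4 mm, so I relied on contact for the final positions. Line fits on a stretch of rail to the right of the picture were unreliable, and I didn't use them.
- **Bystanders:** none was touched as far as I saw. The last wrist image didn't show all four, so I didn't check their final positions.

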